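# Refit the lost knob on the laundry timer and keep it pressed in

## Task

One of the two dials on the white laundry timer has lost its knob: find the dial whose shaft is bare, pick up the loose purple knob, turn it so that the flat in its hole matches the flat of that D-shaped shaft (yellow mark to yellow mark), and push it fully home. Then press the knob in against the shaft's spring, nearly as far as it goes, and finish while still holding it pressed there, without letting go. Leave the bottle, the tin and the scoop where they are.

Things in the scene. Friction and masses are not known exactly. Their poses are not given: they have to be found in the camera images.
- knob_centre (a point): Loose purple knob, centre of its body, half-way up: an upright block, rounded ends, 44 mm long (its x), 26 mm wide (its y), 42 mm high, about 60 g, standing hole downward on the shelf; z up. Grip it across the 26 mm width by its flat long sides. A yellow stripe on the top, from the middle to the +x end and down that end, marks the side of the hole's flat (+x).
- knob_mouth (a point): Centre of the hole's mouth in the knob's underside, 21 mm below knob_centre, same axes. Blind D hole 16 mm deep, 16 mm across the round, flat 4.5 mm from the axis on the +x side: 1 mm clearance all round the shaft, 1 mm chamfer. It goes on only with its +x along the shaft's +x (within about 0.15 rad); fully home, the shaft's end touches the hole's bottom.
- left_tip (a point): Top end of the left dial's D-shaft (+y side of the timer), on its axis; z up, the flat faces its +x, 3.5 mm from the axis; the rest is round, 14 mm across; the top 2.5 mm narrow by 1.3 mm all round. Unpressed it stands 30 mm above the case, 80 mm above the shelf. A yellow dash on the black disc at its foot points the way of the flat. The shaft cannot turn. It may be bare or hidden in the fitted knob.
- right_tip (a point): Top end of the right dial's D-shaft (-y side of the timer), on its axis; z up, the flat faces its +x, 3.5 mm from the axis; the rest is round, 14 mm across; the top 2.5 mm narrow by 1.3 mm all round. Unpressed it stands 30 mm above the case, 80 mm above the shelf. A yellow dash on the black disc at its foot points the way of the flat. The shaft cannot turn. It may be bare or hidden in the fitted knob.
- left_shaft (a joint): How far the left shaft is pushed in, m: 0 out, 0.008 at its stop. Spring-loaded: about 3 N starts it, about 11 N reaches the stop; it springs back out when let go.
- right_shaft (a joint): How far the right shaft is pushed in, m: 0 out, 0.008 at its stop. Spring-loaded: about 3 N starts it, about 11 N reaches the stop; it springs back out when let go.
- fitted_top (a point): Centre of the top of the round black knob (50 mm across, its top 46 mm above the case, 96 mm above the shelf) that is still fitted on one of the two dials, right above that dial's shaft; fixed, does not move. The other dial is the bare one.
- timer: White timer case, fixed, 150 (x) by 250 (y) by 50 mm high, origin at the centre of its underside. Two dials on its top, 55 mm from its centre to +y (left) and -y (right), each with a black disc 47 mm across, 2 mm high and a metal collar 20 mm across, 4 mm high at the shaft's foot. An orange ring, 57 mm across, surrounds the bare dial.
- detergent: Capped purple detergent bottle, 84 mm across, 240 mm high, origin at the centre of its underside. Bystander.
- tin: Round aluminium tin with a twist lid, 86 mm across, 65 mm high, origin at the centre of its underside. Bystander.
- scoop: Blue plastic scoop, cup 60 mm across and 42 mm high, with a flat handle reaching 112 mm to -x from the cup's centre; origin at the centre of the cup's underside. Bystander.
Things that resemble listed ones, but are neither listed nor needed, are in the scene too. What is meant by the part that bears knob_centre is not green or red, and is the larger of those in its own colour.

How it is judged (in metres and radians):
On the way, in this order (a step that is already met when the one before it is completed fails the run):
1. the knob is lifted off the shelf in the gripper (height (world z) of knob_mouth above 0.02 m and contact force between the fingers and knob above 1 N), for 0.2 s.
2. the knob is fully home on the bare shaft (((horizontal distance between knob_mouth and left_tip below 0.004 m and z of knob_mouth in the frame of left_tip below -0.0135 m and angle between the z axis of knob_mouth and the z axis of left_tip, either way round below 0.15 rad and angle between the x axis of knob_mouth and the x axis of left_tip, either way round below 0.3 rad) or (horizontal distance between knob_mouth and right_tip below 0.004 m and z of knob_mouth in the frame of right_tip below -0.0135 m and angle between the z axis of knob_mouth and the z axis of right_tip, either way round below 0.15 rad and angle between the x axis of knob_mouth and the x axis of right_tip, either way round below 0.3 rad))), for 0.2 s.
At the end, for the whole second after the job is handed in: The knob is on the bare shaft: mouth 13.5 mm or more below the shaft end (16 is home), within 4 mm of its axis, upright within 0.15 rad, matched within 0.3 rad; that shaft is held in by more than 5 of its 8 mm, fingers on the knob with over 1 N (((horizontal distance between knob_mouth and left_tip below 0.004 m and z of knob_mouth in the frame of left_tip below -0.0135 m and angle between the z axis of knob_mouth and the z axis of left_tip, either way round below 0.15 rad and angle between the x axis of knob_mouth and the x axis of left_tip, either way round below 0.3 rad and value of joint left_shaft above 0.005 m and contact force between the fingers and knob above 1 N) or (horizontal distance between knob_mouth and right_tip below 0.004 m and z of knob_mouth in the frame of right_tip below -0.0135 m and angle between the z axis of knob_mouth and the z axis of right_tip, either way round below 0.15 rad and angle between the x axis of knob_mouth and the x axis of right_tip, either way round below 0.3 rad and value of joint right_shaft above 0.005 m and contact force between the fingers and knob above 1 N))); the arm keeps its last pose, push and grip.
It fails at once if the detergent bottle is moved by more than 30 mm or tipped (distance of detergent from where it was at the start of the episode above 0.03 m or angle between detergent's own z axis and vertical above 0.35 rad).
It fails at once if the tin is moved by more than 30 mm or tipped (distance of tin from where it was at the start of the episode above 0.03 m or angle between tin's own z axis and vertical above 0.35 rad).
It fails at once if the scoop is moved by more than 30 mm or tipped (distance of scoop from where it was at the start of the episode above 0.03 m or angle between scoop's own z axis and vertical above 0.35 rad).
It also fails if it takes over 43 s, if anything falls off the work surface, if the arm or the gripper's body presses on something with over 40 N, if the wrist force passes 120 N, or if a joint passes its speed limit or range.

## Robot

A 6-joint arm with a two-finger parallel gripper is mounted at the origin on the work surface. World frame = base frame: x ahead of the robot, y to its left, z up, the work surface at z = 0. Lengths are in mm, angles in rad, forces in N, time in s.
With the tool pointing down it reaches from about 300 to 775 mm from the base axis. Payload 14.6 kg.
Tool frame: the origin (TCP) lies midway between the tips of the shut fingers; the grasp point (between the pads) lies 19 mm behind it (manip.hold_point_z is the distance from the TCP to the grasp point, in mm); z points along the fingers, y is the direction in which the jaws open and shut (so a half turn about z gives the same grasp; the last joint's range is limited). The gripper opens to 94 mm and grips with 3 to 60 N. Pads are 16 mm wide; open, the fingers measure 119 mm over their backs; the gripper's body (75 mm by 177 mm) begins 78 mm behind the grasp point.
Start: joints at [-1.384, 0.3, 1.521, -0, 1.321, -0.067], TCP at [138.09, -532.373, 205.446] pointing down, gripper open.
Joint ranges: [-3.03, 3.03], [-0.79, 2.21], [0.23, 2.52], [-1.04, 4.18], [0, 3.07], [-2.55, 2.55]. Speed limits (rad/s): [2.22, 2.22, 2.57, 3.14, 3.14, 3.14].

## Interface

Orientations are given as [roll, pitch, yaw] about the fixed x, y, z axes, in that order (R = Rz(yaw) Ry(pitch) Rx(roll)).
In Python, from cell import manip gives the robot as it stands.
- The arm moves only by the shell command python3 -m crank 'ROWS' [OPENING] [FORCE]. ROWS is JSON, a list of rows, each an object with "offset": the shift along the world's x, y, z in m, a list of three; "spin": the turn about the world's z in degrees. In form: [{"offset": [dx, dy, dz], "spin": spin}, ...]. A call has exactly 8 rows; each row is the pose to reach, as a shift and turn from the pose measured when the call began; what a row does not reach only later rows make up. A row lasts 1/12 s, in which the tool goes at most 41.7 mm and 7.16 degrees, less where a joint would pass 70% of its speed; a pose out of reach is approached as far as the arm can. A call with a gripper value outside its range is refused whole. OPENING is the opening, from 0 (shut) to 1 (fully open), set as the call begins (- or left out, the last holds). The fingers move at their own pace and stop on an object; FORCE is the grip in N (left out, the last holds). Time passes only in rows, so rows that repeat a pose let the fingers close, or fill a call up. It gives the time, the measured TCP pose, the force and the opening at its end, in the units of the state.
- manip.read_state(): the state, without advancing time (a new reading comes with each control period).
- manip.camera(name): name is "scene" or "top" or "wrist"; returns a dict with "pixels" (400x640x3 uint8, red, green, blue), "fx", "fy", "cx", "cy" (pixels), "extrinsics" (4x4, takes a point from world to camera coordinates); the wrist camera has in their place "hand_eye" (4x4, takes a point from camera to tool coordinates, whose origin is the TCP and whose axes are the flange's). Camera axes: x right, y down, z forward; pixel columns grow to the right and rows downward; lengths in mm; the calibration is good to about 2 mm. A picture is of the moment at which its call begins: read the wrist's pose just before it. There is no depth.
- manip.sign_off(): hands the job in, once; it reports no verdict.
Trained networks look in a picture, given as the dict that the camera call returned (one of the last four; its "shot" number tells which), for a name from the list of things; names that differ only in an ending like _2 or _b are one class to them, and where a whole thing is asked for, a point or a joint stands for the part that bears it (a point fixed in the world has none). Each returns a list of dicts, best first, with "conf" (0 to 1); they miss things now and then, are a little off and sometimes report something else, mostly with a low value. They report only what shows in the picture. A call takes as long as a camera call. They do not tell look-alikes from the thing itself.
- manip.search_frame(picture, name): "location" ([x, y, z] in mm, in world coordinates, good to about 4 mm: the middle of the surface that is visible of it).
- manip.masks_of(picture, name): "mask" (400x640 bool, what is visible of it).
The state is a dict: "clock": time; "joints": joint angles; "qd": joint speeds; "effort": joint torques, N m; "eef_pos": TCP position; "eef_rot": TCP orientation; "wrist_force": force on the tool from outside, world axes, zero at the start; "moment": the same for the moment, N m; "finger_gap": finger opening in mm.
Only numpy, scipy, OpenCV 4.12 (cv2) and the standard library are available. Lean on these libraries where they do the work, as an engineer would, in place of code of your own. Each camera call takes 0.05 s, during which the arm holds its last target. There are 200 camera calls.

## Working session

There is one attempt and no reset: what is moved stays moved. The work goes in short steps, Python scripts to look and compute and a shell command to move; the robot and the scene stay as the last step left them, time stands still between calls to the robot, and variables do not carry over. Pictures are saved under pics/ and viewed, about 8 in all and at most 12, crops included, and the job is handed in when it is done.

```bash
mkdir -p pics; cat > h.py <<'E'
from cell import manip
import numpy as np, cv2
from scipy.spatial.transform import Rotation as R
def snap(n):
    s=manip.read_state(); p=manip.camera(n)
    if n=="wrist":
        T=np.eye(4); T[:3,:3]=R.from_euler('xyz',s['eef_rot']).as_matrix(); T[:3,3]=s['eef_pos']
        p['c2w']=T@np.array(p['hand_eye'])
    else: p['c2w']=np.linalg.inv(np.array(p['extrinsics']))
    return p
def save(p,f,box=None,k=1):
    im=p['pixels'][:,:,::-1]
    if box: x0,y0,x1,y1=box; im=im[y0:y1,x0:x1]
    cv2.imwrite('pics/'+f,cv2.resize(im,None,fx=k,fy=k,interpolation=cv2.INTER_CUBIC))
def onz(p,u,v,z):
    d=p['c2w'][:3,:3]@[(u-p['cx'])/p['fx'],(v-p['cy'])/p['fy'],1]; o=p['c2w'][:3,3]
    return o+d*(z-o[2])/d[2]
def pix(p,X):
    c=np.linalg.inv(p['c2w'])@np.append(X,1); return c[0]/c[2]*p['fx']+p['cx'],c[1]/c[2]*p['fy']+p['cy']
E
python3 - <<'E'
from h import *
print(manip.read_state())
for n in("top","scene"):
    p=snap(n); save(p,n+'0.png')
    for k in("knob_centre","left_tip","right_tip","fitted_top","timer","detergent","tin","scoop"):
        print(n,k,[(np.round(r['location']),round(r['conf'],2),np.round(pix(p,r['location']))) for r in manip.search_frame(p,k)])
E
```

```text
{'clock': 0.0, 'joints': array([-1.38360814e+00,  3.00467060e-01,  1.52158365e+00,  8.53918530e-06,
        1.32071099e+00, -6.65932304e-02]), 'qd': array([ 0.00166372,  0.00139316,  0.00091779, -0.00027961, -0.00028898,
       -0.00025796]), 'effort': array([-3.38889868e-04, -5.31804729e+01, -3.52741456e+01,  7.06728618e-02,
        2.43513932e-02, -9.86362625e-05]), 'eef_pos': array([ 138.03946149, -532.11979102,  204.88746355]), 'eef_rot': array([-3.14042675e+00, -8.60457123e-05,  2.53779249e-01]), 'wrist_force': array([0.4543379 , 0.4304528 , 0.05970898]), 'moment': array([ 0.0095154 ,  0.02036472, -0.01218103]), 'finger_gap': 94.03809341746296}
top knob_centre [(array([ 586., -175.,   41.]), 0.69, array([360., 209.])), (array([ 667., -230.,   40.]), 0.64, array([383., 175.])), (array([ 519., -193.,   30.]), 0.56, array([367., 237.])), (array([ 524., -132.,   32.]), 0.56, array([341., 235.]))]
top left_tip []
top right_tip []
top fitted_top [(array([516., 156.,  96.]), 0.57, array([214., 238.]))]
top timer [(array([503., 106.,  53.]), 0.95, array([240., 244.]))]
top detergent [(a
[... 243 characters left out ...]
, array([318., 194.])), (array([ 526., -187.,   26.]), 0.6, array([333., 178.])), (array([ 674., -219.,   36.]), 0.6, array([277., 199.])), (array([ 528., -125.,   24.]), 0.54, array([350., 193.])), (array([529., 156.,  97.]), 0.49, array([456., 249.]))]
scene left_tip [(array([728., -54.,  65.]), 0.64, array([307., 249.]))]
scene right_tip []
scene fitted_top [(array([526., 157.,  94.]), 0.89, array([457., 250.]))]
scene timer [(array([537., 116.,  53.]), 0.77, array([432., 252.]))]
scene detergent [(array([ 674., -443.,  129.]), 0.94, array([217., 121.]))]
scene tin [(array([732., -53.,  62.]), 0.66, array([305., 251.]))]
scene scoop [(array([748., 138.,  29.]), 0.65, array([368., 331.]))]
```

```bash
python3 - <<'E'
from h import *
p=snap("top"); save(p,'top1.png',(190,120,420,290),3.4)
E
```

```text
(no output)
```

View pics/top1.png

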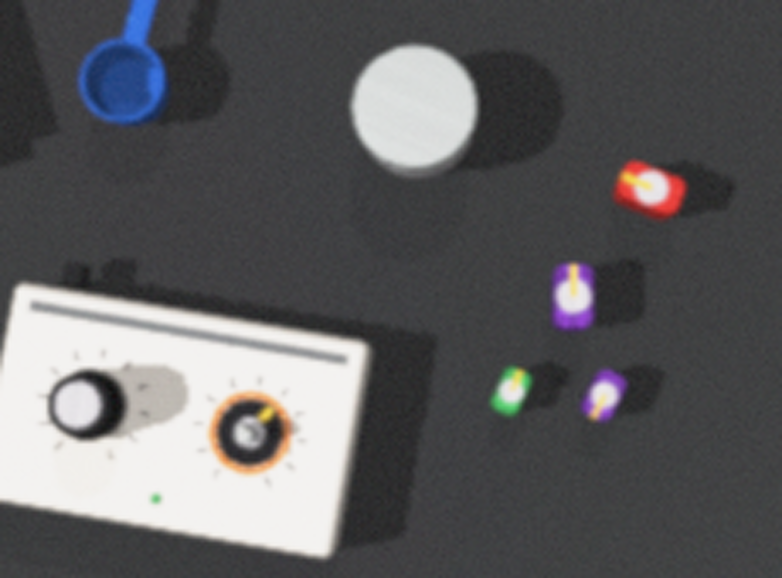

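The knob candidates, by crop pixel, are red (650,190), large purple (573,297), green (512,391) and small purple (604,395). The one meant is the larger purple, at about (586,-172) mm with its stripe towards +x. The bare dial is the right one, with the orange ring at crop (250,433), and its dash is at a yaw of about -39°. I'll go above the knob and confirm there.

```bash
python3 -m crank '[{"offset":[0.03,0.024,0],"spin":-3},{"offset":[0.06,0.048,0.005],"spin":-6},{"offset":[0.09,0.073,0.01],"spin":-9},{"offset":[0.12,0.097,0.01],"spin":-12},{"offset":[0.15,0.121,0.01],"spin":-15},{"offset":[0.18,0.146,0.01],"spin":-15},{"offset":[0.21,0.17,0.01],"spin":-15},{"offset":[0.235,0.19,0.01],"spin":-15}]' 1
python3 -m crank '[{"offset":[0.03,0.024,0],"spin":0},{"offset":[0.06,0.048,0],"spin":0},{"offset":[0.09,0.073,0],"spin":0},{"offset":[0.12,0.097,0],"spin":0},{"offset":[0.15,0.121,0],"spin":0},{"offset":[0.18,0.146,0],"spin":0},{"offset":[0.2,0.16,0],"spin":0},{"offset":[0.205,0.168,0],"spin":0}]'
python3 - <<'E'
from h import *
s=manip.read_state();print(s['clock'],s['eef_pos'],s['eef_rot'])
p=snap("wrist"); save(p,'w1.png')
for r in manip.search_frame(p,"knob_centre"): print(r['location'],r['conf'],pix(p,r['location']))
E
```

```text
clock: 1.62
eef_pos: [374.7, -340.6, 215.7]
eef_rot: [3.141, -0.0, -0.007]
wrist_force: [0.2, -0.4, -0.0]
finger_gap: 94.0
clock: 2.28
eef_pos: [581.8, -170.3, 215.1]
eef_rot: [-3.141, -0.0, -0.005]
wrist_force: [-1.1, -0.1, -0.4]
finger_gap: 93.9
2.2833 [ 581.75891753 -170.29798177  215.07244995] [-3.14144142e+00 -1.80585016e-04 -4.86661175e-03]
[591.9, -175.8, 40.9] 0.7 (np.float64(325.1835354952174), np.float64(177.08481300048757))
[665.5, -228.9, 41.3] 0.68 (np.float64(370.9244523727946), np.float64(114.48468141750804))
[527.5, -193.6, 30.7] 0.62 (np.float64(338.5410746560325), np.float64(223.6610069802527))
```

View pics/w1.png

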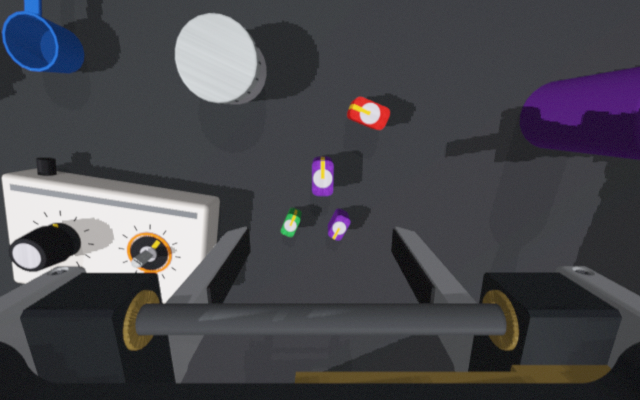

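The wrist image shows the large purple knob at (322,177), with its stripe pointing up (+x). The small purple one at (339,227) and the green one at (291,224) are look-alikes. The bare dial is at (150,252). Next I measure both and check an enlarged crop.

```bash
cat >> h.py <<'E'
def blob(p,lo,hi,box):
    h=cv2.cvtColor(p['pixels'],cv2.COLOR_RGB2HSV); m=cv2.inRange(h,lo,hi); z=np.zeros_like(m); x0,y0,x1,y1=box; z[y0:y1,x0:x1]=m[y0:y1,x0:x1]; return np.argwhere(z>0)[:,::-1]
def w(p,uv,z): return np.array([onz(p,u,v,z)[:2] for u,v in uv]).astype(np.float32)
YEL=((20,110,110),(34,255,255)); PUR=((125,90,40),(155,255,255)); ORA=((5,120,120),(18,255,255)); WHI=((0,0,150),(180,60,255))
E
python3 - <<'E'
from h import *
for n,kb,db in(("wrist",(305,150,340,200),(120,225,180,280)),("top",(350,190,370,220),(245,230,283,265))):
    p=snap(n)
    a=w(p,blob(p,*PUR,kb),42);y=w(p,blob(p,*YEL,kb),42);c=w(p,blob(p,*WHI,kb),42)
    print(n,'knob purple rect',cv2.minAreaRect(a),'yel',y.mean(0),'white',c.mean(0),len(a),len(y),len(c))
    o=w(p,blob(p,*ORA,db),50.5); e=cv2.minEnclosingCircle(o); dy=w(p,blob(p,*YEL,db),52)
    print(' ring',cv2.fitEllipse(cv2.convexHull(o)),e,'dash',dy.mean(0),len(dy))
    if n=="wrist": save(p,'w2.png',(270,140,380,245),5)
E
```

```text
wrist knob purple rect ((592.42041015625, -173.20806884765625), (27.10116195678711, 49.660499572753906), 89.23909759521484) yel [ 602.57983 -172.60605] white [ 589.8066  -172.82162] 496 74 243
 ring ((495.6026611328125, 50.204776763916016), (55.6641960144043, 56.8772087097168), 61.1717643737793) ((495.2668762207031, 49.77377700805664), 28.845760345458984) dash [508.67395   38.974922] 50Traceback (most recent call last):
  File "<stdin>", line 5, in <module>
cv2.error: OpenCV(4.12.0) /io/opencv/modules/imgproc/src/convhull.cpp:143: error: (-215:Assertion failed) total >= 0 && (depth == CV_32F || depth == CV_32S) in function 'convexHull'
```

View pics/w2.png

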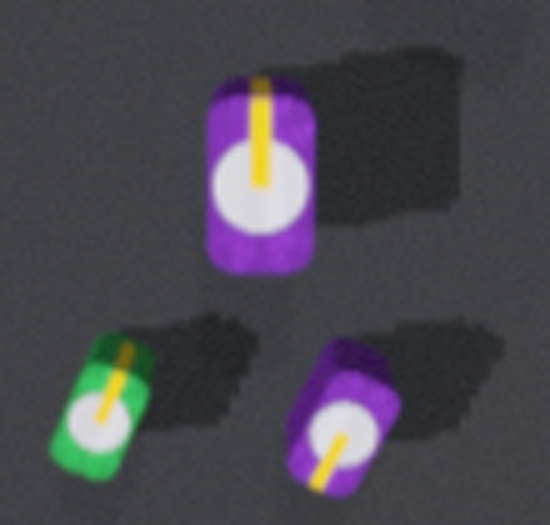

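The crop confirms it: the upper knob is the larger purple one, centred at (590.3,-173) with yaw about 0°. The ring centre is (495.6,50.2) and the dash is at -40.7°. Now I descend and grip.

```bash
python3 -m crank '[{"offset":[0.003,-0.001,-0.03],"spin":0},{"offset":[0.006,-0.002,-0.065],"spin":0},{"offset":[0.0085,-0.0027,-0.1],"spin":0},{"offset":[0.0085,-0.0027,-0.135],"spin":0},{"offset":[0.0085,-0.0027,-0.165],"spin":0},{"offset":[0.0085,-0.0027,-0.19],"spin":0},{"offset":[0.0085,-0.0027,-0.206],"spin":0},{"offset":[0.0085,-0.0027,-0.206],"spin":0}]' 1
python3 -m crank '[{"offset":[0,0,0],"spin":0},{"offset":[0,0,0],"spin":0},{"offset":[0,0,0],"spin":0},{"offset":[0,0,0],"spin":0},{"offset":[0,0,0],"spin":0},{"offset":[0,0,0],"spin":0},{"offset":[0,0,0],"spin":0},{"offset":[0,0,0],"spin":0}]' 0 50
```

```text
clock: 3.15
eef_pos: [584.8, -176.7, 6.5]
eef_rot: [-3.14, 0.005, -0.009]
wrist_force: [-0.7, -0.5, 0.1]
finger_gap: 93.9
clock: 3.82
eef_pos: [584.9, -176.6, 6.6]
eef_rot: [-3.14, 0.005, -0.009]
wrist_force: [-0.2, -0.1, -1.0]
finger_gap: 44.2
```

```bash
python3 -m crank '[{"offset":[0.002,0.0015,0],"spin":0},{"offset":[0.004,0.003,0.001],"spin":0},{"offset":[0.0055,0.0036,0.002],"spin":0},{"offset":[0.0055,0.0036,0.002],"spin":0},{"offset":[0.0055,0.0036,0.002],"spin":0},{"offset":[0.0055,0.0036,0.002],"spin":0},{"offset":[0.0055,0.0036,0.002],"spin":0},{"offset":[0.0055,0.0036,0.002],"spin":0}]' 0.55 50
python3 - <<'E'
from h import *
p=snap("wrist"); save(p,'w3.png')
print(manip.read_state()['joints'])
E
```

```text
clock: 4.48
eef_pos: [590.3, -173.1, 8.6]
eef_rot: [-3.14, 0.005, -0.009]
wrist_force: [-0.8, -0.0, 0.2]
finger_gap: 51.9
[-3.44584582e-01  6.62930855e-01  1.47895896e+00 -4.34664317e-04
  1.00476326e+00  1.23594694e+00]
```

View pics/w3.png

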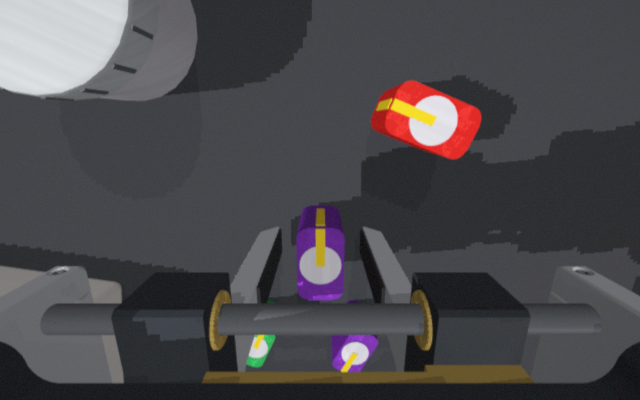

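The knob sits midway between the fingers, with its white cap at (320,265). I'll re-measure it, then close.

```bash
python3 - <<'E'
from h import *
p=snap("wrist")
c=blob(p,*WHI,(290,240,350,290)); a=cv2.minEnclosingCircle(w(p,c,42)); y=w(p,blob(p,*YEL,(305,225,335,270)),42)
print(a,cv2.minAreaRect(y),pix(p,manip.read_state()['eef_pos']))
E
python3 -m crank '[{"offset":[0,0,0],"spin":0},{"offset":[0,0,0],"spin":0},{"offset":[0,0,0],"spin":0},{"offset":[0,0,0],"spin":0},{"offset":[0,0,0],"spin":0},{"offset":[0,0,0],"spin":0},{"offset":[0,0,0],"spin":0},{"offset":[0,0,0],"spin":0}]' 0 50
```

```text
((590.6714477539062, -172.49172973632812), 11.541070938110352) ((602.2059936523438, -172.5884246826172), (4.4022650718688965, 24.006580352783203), 89.5173110961914) (np.float64(321.0241898079091), np.float64(241.30459774562723))
clock: 5.25
eef_pos: [590.3, -173.1, 8.6]
eef_rot: [-3.14, 0.005, -0.01]
wrist_force: [0.9, -0.0, -0.4]
finger_gap: 25.5
```

```bash
python3 -m crank '[{"offset":[0,0,0.005],"spin":0},{"offset":[0,0,0.015],"spin":0},{"offset":[0,0,0.035],"spin":0},{"offset":[0,0,0.06],"spin":0},{"offset":[0,0,0.085],"spin":0},{"offset":[0,0,0.105],"spin":0},{"offset":[0,0,0.12],"spin":0},{"offset":[0,0,0.12],"spin":0}]'
python3 -m crank '[{"offset":[-0.01,0.02,0],"spin":-5},{"offset":[-0.02,0.045,0],"spin":-10},{"offset":[-0.03,0.07,0],"spin":-15},{"offset":[-0.04,0.095,0],"spin":-20},{"offset":[-0.048,0.12,0],"spin":-25},{"offset":[-0.055,0.135,0],"spin":-30},{"offset":[-0.06,0.143,0],"spin":-35},{"offset":[-0.06,0.143,0],"spin":-40}]'
python3 - <<'E'
from h import *
s=manip.read_state();print(s['eef_pos'],s['eef_rot'],s['joints'])
p=snap("wrist"); save(p,'w4.png')
E
```

```text
clock: 5.92
eef_pos: [591.7, -173.5, 133.1]
eef_rot: [3.141, -0.001, -0.009]
wrist_force: [0.1, 0.0, -0.5]
finger_gap: 25.5
clock: 6.58
eef_pos: [530.7, -28.9, 132.7]
eef_rot: [3.141, -0.0, -0.71]
wrist_force: [0.5, -0.2, 0.3]
finger_gap: 25.8
[530.67438421 -28.85508063 132.68532473] [ 3.14053731e+00 -1.12742587e-04 -7.10102903e-01] [-1.22762238e-01  3.31269277e-01  1.65748207e+00 -1.02936344e-03
  1.15333247e+00  2.15855463e+00]
```

View pics/w4.png

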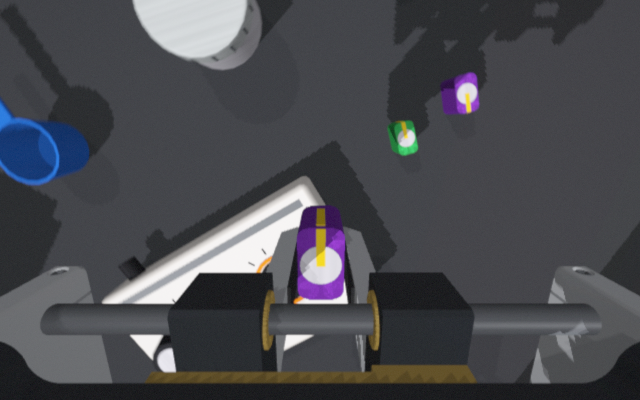

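The held knob hides the dial (ring edge at about (265,265)). I'll back off to see the dial ahead of the hand.

```bash
python3 -m crank '[{"offset":[-0.015,0.013,0],"spin":4},{"offset":[-0.035,0.03,0],"spin":8},{"offset":[-0.055,0.05,0],"spin":12},{"offset":[-0.075,0.07,0],"spin":16},{"offset":[-0.092,0.085,0],"spin":20},{"offset":[-0.102,0.094,0],"spin":24},{"offset":[-0.107,0.099,0],"spin":25},{"offset":[-0.107,0.099,0],"spin":25}]'
python3 - <<'E'
from h import *
s=manip.read_state();print(s['eef_pos'],s['eef_rot'],s['joints'])
p=snap("wrist"); save(p,'w5.png')
u,v=map(int,pix(p,[495.6,50.2,50])); b=(u-60,v-60,u+60,v+60); print(u,v)
o=w(p,blob(p,*ORA,b),50.5); print('ring',cv2.fitEllipse(cv2.convexHull(o)),len(o))
d=w(p,blob(p,*YEL,b),52); print('dash',d.mean(0),len(d))
c=w(p,blob(p,*WHI,(295,240,350,290)),0*0+s['eef_pos'][2]-8.6+42); k=cv2.minEnclosingCircle(c)
y=w(p,blob(p,*YEL,(305,228,335,265)),s['eef_pos'][2]-8.6+42)
Rm=R.from_euler('z',-s['eef_rot'][2]).as_matrix()[:2,:2]
print('knob in tool axes',Rm@(np.array(k[0])-s['eef_pos'][:2]),k[1],'yel',Rm@(y.mean(0)-s['eef_pos'][:2]))
E
```

```text
clock: 7.3
eef_pos: [423.6, 69.8, 132.7]
eef_rot: [3.141, -0.0, -0.279]
wrist_force: [-0.7, 0.0, -1.3]
finger_gap: 25.3
[423.59459897  69.8455953  132.69869126] [ 3.14062334e+00 -3.70723167e-04 -2.78995394e-01] [ 7.87181573e-02  1.12182680e-01  1.92931882e+00 -1.16439214e-03
  1.10008356e+00  1.92903813e+00]
319 123
ring ((496.3135070800781, 50.29920196533203), (56.00202941894531, 56.31139373779297), 148.32347106933594) 771
dash [508.71558  39.31652] 105
knob in tool axes [-1.07326587  0.12467572] 11.29777717590332 yel [11.16499208  0.84756036]
```

View pics/w5.png

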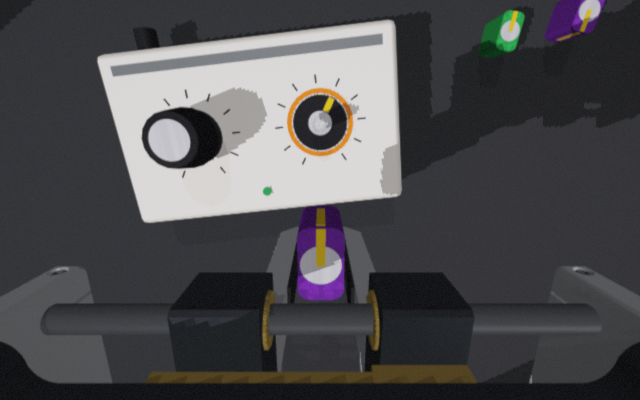

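The dial reads (496.3,50.3) with the dash at -41.5°, and the knob is square in the grip. I'll align above the shaft.

```bash
python3 -m crank '[{"offset":[0.012,-0.003,0],"spin":-4},{"offset":[0.027,-0.007,0],"spin":-8},{"offset":[0.042,-0.011,0],"spin":-12},{"offset":[0.056,-0.015,-0.005],"spin":-16},{"offset":[0.066,-0.018,-0.012],"spin":-20},{"offset":[0.072,-0.0195,-0.02],"spin":-24},{"offset":[0.0732,-0.02,-0.027],"spin":-25.5},{"offset":[0.0732,-0.02,-0.03],"spin":-25.5}]'
python3 -m crank '[{"offset":[0,0,0],"spin":0},{"offset":[0,0,0],"spin":0},{"offset":[0,0,0],"spin":0},{"offset":[0,0,0],"spin":0},{"offset":[0,0,0],"spin":0},{"offset":[0,0,0],"spin":0},{"offset":[0,0,0],"spin":0},{"offset":[0,0,0],"spin":0}]'
python3 - <<'E'
from h import *
p=snap("scene"); u,v=map(int,pix(p,[497,50,100])); save(p,'s6.png',(u-50,v-50,u+60,v+50),6)
p=snap("top"); u,v=map(int,pix(p,[497,50,100])); print(p['c2w'][:3,3])
E
```

```text
clock: 8.02
eef_pos: [497.9, 48.4, 101.4]
eef_rot: [3.14, 0.0, -0.73]
wrist_force: [-0.3, 0.2, -0.6]
finger_gap: 25.8
clock: 8.68
eef_pos: [498.0, 48.4, 101.5]
eef_rot: [3.14, 0.0, -0.73]
wrist_force: [0.3, 0.8, -0.0]
finger_gap: 25.5
[ 511.08500587 -105.6357268  1203.67947484]
```

View pics/s6.png

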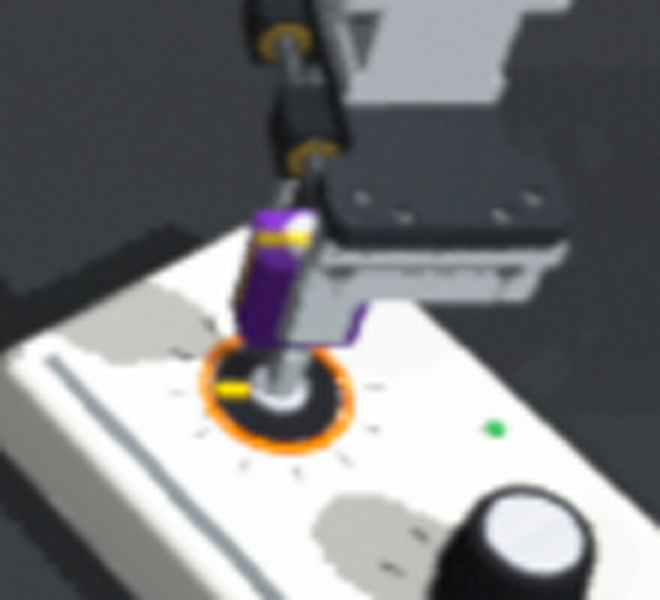

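The scene view shows the knob right above the bare shaft (foot at about (280,390)), with its stripe on the same side as the dash. I'll correct by (-1.2,+1.5) mm and lower it to the tip.

```bash
python3 -m crank '[{"offset":[-0.0006,0.0007,-0.002],"spin":0},{"offset":[-0.0012,0.0015,-0.004],"spin":0},{"offset":[-0.0012,0.0015,-0.006],"spin":0},{"offset":[-0.0012,0.0015,-0.008],"spin":0},{"offset":[-0.0012,0.0015,-0.009],"spin":0},{"offset":[-0.0012,0.0015,-0.009],"spin":0},{"offset":[-0.0012,0.0015,-0.009],"spin":0},{"offset":[-0.0012,0.0015,-0.009],"spin":0}]'
python3 -m crank '[{"offset":[0,0,-0.001],"spin":0},{"offset":[0,0,-0.002],"spin":0},{"offset":[0,0,-0.003],"spin":0},{"offset":[0,0,-0.004],"spin":0},{"offset":[0,0,-0.005],"spin":0},{"offset":[0,0,-0.006],"spin":0},{"offset":[0,0,-0.006],"spin":0},{"offset":[0,0,-0.006],"spin":0}]'
```

```text
clock: 9.45
eef_pos: [496.8, 49.9, 92.5]
eef_rot: [3.14, 0.0, -0.73]
wrist_force: [-0.3, -0.8, -0.7]
finger_gap: 25.6
clock: 10.12
eef_pos: [496.8, 49.8, 86.5]
eef_rot: [3.14, 0.0, -0.73]
wrist_force: [-0.2, -0.1, -0.4]
finger_gap: 25.3
```

```bash
python3 -m crank '[{"offset":[0,0,-0.001],"spin":0},{"offset":[0,0,-0.002],"spin":0},{"offset":[0,0,-0.003],"spin":0},{"offset":[0,0,-0.004],"spin":0},{"offset":[0,0,-0.005],"spin":0},{"offset":[0,0,-0.006],"spin":0},{"offset":[0,0,-0.006],"spin":0},{"offset":[0,0,-0.006],"spin":0}]'
```

```text
clock: 10.78
eef_pos: [496.8, 49.9, 80.4]
eef_rot: [3.139, 0.0, -0.73]
wrist_force: [0.2, -0.2, -0.4]
finger_gap: 25.6
```

The mouth is 8 mm down the shaft with no contact force, so it is inserting freely. I'll continue to home.

```bash
python3 -m crank '[{"offset":[0,0,-0.0015],"spin":0},{"offset":[0,0,-0.003],"spin":0},{"offset":[0,0,-0.0045],"spin":0},{"offset":[0,0,-0.006],"spin":0},{"offset":[0,0,-0.007],"spin":0},{"offset":[0,0,-0.0075],"spin":0},{"offset":[0,0,-0.0078],"spin":0},{"offset":[0,0,-0.0078],"spin":0}]'
```

```text
clock: 11.45
eef_pos: [496.8, 49.8, 72.6]
eef_rot: [3.139, 0.0, -0.73]
wrist_force: [-0.3, 0.1, -0.3]
finger_gap: 25.7
```

```bash
python3 -m crank '[{"offset":[0,0,-0.0005],"spin":0},{"offset":[0,0,-0.001],"spin":0},{"offset":[0,0,-0.0015],"spin":0},{"offset":[0,0,-0.002],"spin":0},{"offset":[0,0,-0.002],"spin":0},{"offset":[0,0,-0.002],"spin":0},{"offset":[0,0,-0.002],"spin":0},{"offset":[0,0,-0.002],"spin":0}]'
```

```text
clock: 12.12
eef_pos: [496.8, 49.8, 70.7]
eef_rot: [3.139, 0.0, -0.73]
wrist_force: [-0.6, -0.2, 3.5]
finger_gap: 25.7
```

The spring started at 3.5 N, so the knob is home. Next I press about 6.3 mm further.

```bash
python3 -m crank '[{"offset":[0,0,-0.001],"spin":0},{"offset":[0,0,-0.002],"spin":0},{"offset":[0,0,-0.003],"spin":0},{"offset":[0,0,-0.004],"spin":0},{"offset":[0,0,-0.005],"spin":0},{"offset":[0,0,-0.006],"spin":0},{"offset":[0,0,-0.0063],"spin":0},{"offset":[0,0,-0.0063],"spin":0}]'
python3 - <<'E'
from h import *
print([manip.read_state()['wrist_force'][2]])
p=snap("scene"); u,v=map(int,pix(p,[497,50,80])); save(p,'s7.png',(u-50,v-50,u+60,v+50),6)
s=manip.read_state(); print(s['wrist_force'],s['eef_pos'])
E
```

```text
clock: 12.78
eef_pos: [496.9, 49.9, 64.7]
eef_rot: [3.14, 0.0, -0.73]
wrist_force: [-3.5, 0.2, 9.9]
finger_gap: 25.7
[np.float64(9.910900608307974)]
[-3.63830925 -0.32672806 10.08931425] [496.8948981   49.85463289  64.69181278]
```

View pics/s7.png

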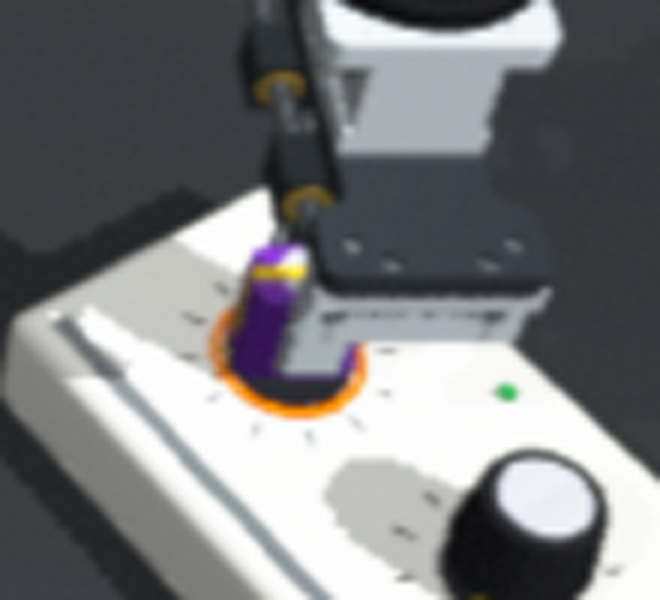

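The knob sits centred in the ring, upright and low over the disc. The 10 N reaction means about 6.5–7 mm of the 8 mm is pressed, so I'm handing in.

```bash
python3 -c "
from cell import manip
print(manip.sign_off()); s=manip.read_state(); print(s['wrist_force'],s['eef_pos'],s['finger_gap'])"
```

```text
the job is handed in; nothing more can be done
None
the job is handed in; nothing more can be done
```

The large purple knob is on the bare right dial, and I handed the job in at about 12.8 s with the gripper still holding it pressed.

- **Fit:** I matched the knob's stripe to the dial's dash (about -41.5°), and it slid on with no measurable force. The spring began to push back about 1.4 mm lower than I had calculated for home, so the knob may have sat slightly differently in the grip than I assumed.
- **Final press:** The reaction force was about 10 N and the hand travelled about 6.5 mm after the spring started. Both suggest the shaft is in by roughly 6.5–7 of its 8 mm. The finger gap held at 25.7 mm with the grip set to 50 N, and the picture showed the knob upright and centred in the orange ring.
- **Discrepancies:** The arm stopped a few millimetres off target on two moves, once before gripping and once above the shaft, and I corrected both. There was also a side force of about 3.5 N while pressing.
- **Not checked:** I took no final picture of the bottle, tin and scoop, but no move went near them. The hand-in gave no verdict, and state readings were refused afterwards.

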